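# Tuck the organiser's cover panel under its clear flap and hold it down

### The job

Lift the blue-grey cover panel by its wooden knob up and off the hook, lay it on the open tray floor of the jewellery organiser and slide one long edge about two centimetres under the clear flap, panel centred and square to the tray, without lifting the flap. Finish while still gripping the knob and pressing the panel flat on the tray floor, firmly (about 10 N) but never with brute force, so that the adhesive pads under it take. Leave the jar and the two bottles where they stand.

Things in the scene. Friction and masses are not known exactly. Their poses are not given: they have to be found in the camera images.
- knob (a point): Centre of the square wooden knob (24 x 24 mm, 44 mm tall, sides along the panel's x and y) on top of the loose blue-grey cover panel (about 160 g). It stands on the panel's stirrup, its centre 85 mm above the board's underside. At the start the panel hangs level from the hook, its x axis along the hook's.
- panel_board (a point): Centre of the underside of the panel's board, straight below the knob: 90 mm along x, 120 mm along y, 5 mm thick; z up. Its two long edges (x = +-45 mm) are alike; either may be tucked. On it stands an aluminium stirrup: posts at y = +-28 mm and an 8 x 8 mm crossbar along y, 62 mm long, its underside 50 mm above the board's top. The panel hangs by the crossbar.
- hook (a point): Top of the 8 mm brass hook rod where the crossbar rests, 154 mm above the table, z up. The rod is level along x, from a post at x = 85 mm (12 mm thick) to a tip at x = -24 mm that turns up 11 mm. To free the panel raise it 15 to 35 mm, then draw it 85 mm or more to -x before raising it further. The fixed stand's wooden foot (x -45 to 105, y +-60 mm) is 12 mm high.
- tray_floor (a point): Point on the organiser's flat tray floor, mid-width, straight under the flap's free edge. x points under the flap, y across, z up. Floor: 45 mm above the table, 178 mm wide between 12 mm high walls, open for 155 mm to -x, no front wall. Under the flap an 8 mm high ridge at x = 35 mm stops the panel. Tucked 20 mm, the panel's centre is at x = -25 mm. The organiser is fixed.
- flap (a joint): Clear rigid flap, 172 mm wide, brass strip along its free edge, 4 mm thick, 70 g; hinged 87 mm beyond that edge (towards +x of tray_floor). 0 = closed: level, its underside 10 mm above the tray floor, resting on its hinge stop, not on the panel; grows as it is lifted, rad. Falls shut by itself.
- jar_mid (a point): Middle of a white cream jar, 54 mm wide, 45 mm high; loose bystander.
- varnish_mid (a point): Middle of a red nail varnish bottle with black cap, 30 mm wide, 65 mm high; loose bystander.
- perfume_mid (a point): Middle of an amber perfume bottle with brass cap, 48 mm wide, 100 mm high; loose bystander.
Not all that is in view belongs to the job. Of the things that look like the part that bears hook, take the one that is farthest from the robot's base at the start. Leave any pink look-alike of the part that bears knob alone.

How it is judged (in metres and radians):
On the way, in this order (a step that is already met when the one before it is completed fails the run):
1. the panel is off the hook, carried by its knob (horizontal distance between knob and hook above 0.06 m and height (world z) of panel_board above 0.07 m and angle between panel_board's own z axis and vertical below 0.5 rad and contact force between the fingers and panel above 0.5 N and distance between the grasp point and knob below 0.032 m), for 0.2 s.
2. the panel lies on the tray floor with its edge at least 15 mm under the closed flap (x of panel_board in the frame of tray_floor above -0.03 m and z of panel_board in the frame of tray_floor between -0.004 and 0.004 m and y of panel_board in the frame of tray_floor between -0.022 and 0.022 m and angle between the x axis of panel_board and the x axis of tray_floor, either way round below 0.12 rad and value of joint flap below 0.03 rad), for 0.2 s.
At the end, for the whole second after the job is handed in: Fingers still grip the knob and press it on the organiser with over 4 N; it lies at rest, flat on the floor (tilt under 0.04 rad, height within 4 mm), edge 15 mm or more under the flap, square within 0.12 rad, centred within 22 mm; flap closed (under 0.03 rad) (all of step 2 and angle between panel_board's own z axis and vertical below 0.04 rad and contact force between panel and organiser above 4 N and contact force between the fingers and panel above 1 N and distance between the grasp point and knob below 0.032 m and linear speed of panel below 0.02 m/s); the arm keeps its last pose, push and grip.
It fails at once if the flap is lifted by more than 0.09 rad (8 mm at its free edge) (value of joint flap above 0.09 rad).
It fails at once if the panel is pressed on the organiser with more than 60 N (contact force between panel and organiser above 60 N).
It fails at once if a bystander is moved by more than 20 mm (distance of any of jar_mid, varnish_mid, perfume_mid from where it was at the start of the episode above 0.02 m).
It also fails if it takes over 48 s, if anything falls off the work surface, if the arm or the gripper's body presses on something with over 40 N, if the wrist force passes 120 N, or if a joint passes its speed limit or range.

### The arm

A 6-joint arm with a two-finger parallel gripper is mounted at the origin on the work surface. World frame = base frame: x ahead of the robot, y to its left, z up, the work surface at z = 0. Lengths are in mm, angles in rad, forces in N, time in s.
With the tool pointing down it reaches from about 275 to 825 mm from the base axis. Payload 4.9 kg.
Tool frame: the origin (TCP) lies at the very end of the fingers, on their centre line; the grasp point (between the pads) lies 19 mm behind it; z points along the fingers, y is the direction in which the jaws open and shut (so a half turn about z gives the same grasp; the last joint's range is limited). The gripper opens to 85 mm and grips with 20 to 120 N. Pads are 22 mm wide; open, the fingers measure 114 mm over their backs; the gripper's body (76 mm by 85 mm) begins 54 mm behind the grasp point. The pads swing forward as they close: fully open they stand 13 mm farther back than shut.
Start: joints at [-1.426, 0.326, -0.193, 1.052, 0, 1.437], TCP at [151.373, -528.777, 193.881] pointing down, gripper open.
Joint ranges: [-2.65, 2.65], [-0.97, 1.79], [-1.3, 1.35], [-1.93, 2.1], [-1.47, 1.37], [-3.14, 3.14]. Speed limits (rad/s): [2.57, 2.57, 3.14, 3.14, 3.14, 3.14].

### API

Orientations are given as [roll, pitch, yaw] about the fixed x, y, z axes, in that order (R = Rz(yaw) Ry(pitch) Rx(roll)).
In Python, from bench import bot, solve_ik, imaging gives the robot as it stands. Calls block until the motion is done:
- bot.move_ptp(position, orientation): joint-space move of the TCP to a pose.
- bot.movel(position, rot=None, max_speed=150, threshold=None): straight line of the TCP; rot=None keeps the orientation; max_speed is the mean speed in mm/s. With threshold (N) it stops when the force on the tool has changed by that much, and returns True; else False.
- bot.move_j(angles): joint-space move.
- bot.grip(opening, effort=None): opening from 0.0 (shut) to 1.0 (fully open); effort is the grip in N (None keeps the last); returns when the fingers have stopped.
- bot.dwell(seconds).
- solve_ik(position, orientation): joint angles nearest the present ones, or None.
- bot.get_state(): the state.
- imaging.capture(name): name is "scene" or "top" or "wrist"; returns the picture (420x560x3 uint8, blue, green, red); there is no depth.
- imaging.camera_model(name): a dict with "K" (3x3 intrinsics, pixels), "k1" (the pictures are not rectified: a ray, as slopes to the right and down, at radius r is drawn at 1 + k1 r^2 times it, then the intrinsics apply), "position" and "rotation" of the camera in the world. Camera axes: x right, y up, looking along -z (the intrinsics and any distortion apply to the point x, -y, -z); pixel columns grow to the right and rows downward; lengths in mm; the calibration is good to about 2 mm. A picture is of the moment at which its call begins: read the wrist's pose just before it. camera_model takes no time and is no camera call; for the wrist camera it gives the pose at the moment of the call.
A pose or a line that the arm cannot do raises bot.IKError and nothing moves.
- bot.sign_off(): hands the job in, once; it reports no verdict.
The state is a dict: "t": time; "qpos": joint angles; "joint_velocities": joint speeds; "effort": joint torques, N m; "tcp_pos": TCP position; "orientation": TCP orientation; "contact_force": force on the tool from outside, world axes, zero at the start; "wrist_torque": the same for the moment, N m; "opening": opening from 0.0 (shut) to 1.0 (fully open).
Only numpy, scipy, OpenCV 4.12 (cv2) and the standard library are available. Lean on these libraries where they do the work, as an engineer would, in place of code of your own. Each camera call takes 0.05 s, during which the arm holds its last target.

## Working session

There is one attempt and no reset: what is moved stays moved. The work goes in short steps, each a Python script; the robot and the scene stay as the last script left them, time stands still between calls to the robot, and variables do not carry over. Pictures are saved under pics/ and viewed, and the job is handed in when it is done.

```bash
ls; mkdir -p pics; python3 - <<'E'
from bench import bot,imaging
import cv2
for n in ["scene","top","wrist"]:
    m=imaging.camera_model(n); print(n,m)
    cv2.imwrite(f"pics/a_{n}.png",imaging.capture(n))
s=bot.get_state();print(s)
E
```

```text
pics
scene {'K': array([[459.22466983,   0.        , 270.12091649],
       [  0.        , 459.22466983, 216.84572546],
       [  0.        ,   0.        ,   1.        ]]), 'k1': -0.07644474964935537, 'position': array([1330.56685476, -212.0250904 ,  673.42608765]), 'rotation': array([ 1.00497715, -0.00884998,  1.44397628])}
top {'K': array([[424.82076657,   0.        , 272.36903032],
       [  0.        , 424.82076657, 209.34389527],
       [  0.        ,   0.        ,   1.        ]]), 'k1': -0.11731774069071843, 'position': array([ 434.61485202,  -88.55809265, 1139.97305648]), 'rotation': array([ 0.08621197,  0.01945155, -1.57546662])}
wrist {'K': array([[374.72275343,   0.        , 280.82446429],
       [  0.        , 374.72275343, 216.62553121],
       [  0.        ,   0.        ,   1.        ]]), 'k1': -0.06317216251607845, 'position': array([ 233.75243366, -504.30856404,  372.41457985]), 'rotation': array([-0.33430483,  0.00159341, -1.29207682])}
{'t': 0.15, 'qpos': array([-1.42622059e+00,  3.26786563e-01, -1.93334364e-01,  1.05200349e+00,
        3.86712253e-06,  1.43658986e+00]), 'joint_velocities': array([ 0.00232636, -0.00339939,  0.00456719,  0.00086555, -0.0015191 ,
       -0.00011655]), 'effort': array([ 1.14861356e-03, -4.43704748e+01,  2.62664545e+01,  1.04787637e-02,
       -1.09810940e-04,  1.89115258e-05]), 'tcp_pos': array([ 151.29052013, -528.2808818 ,  193.28223294]), 'orientation': array([-3.14027702e+00, -1.81536375e-04,  2.78782090e-01]), 'contact_force': array([-1.01163362,  0.1051055 ,  0.67919178]), 'wrist_torque': array([-7.16546191e-02, -2.69646704e-02, -9.67100696e-05]), 'opening': 0.9978812818074307}
```

View pics/a_scene.png

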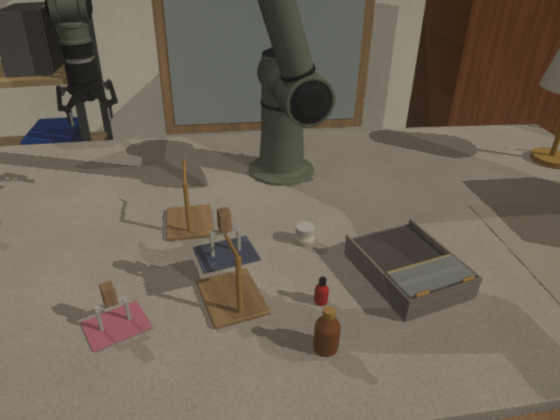

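View pics/a_top.png

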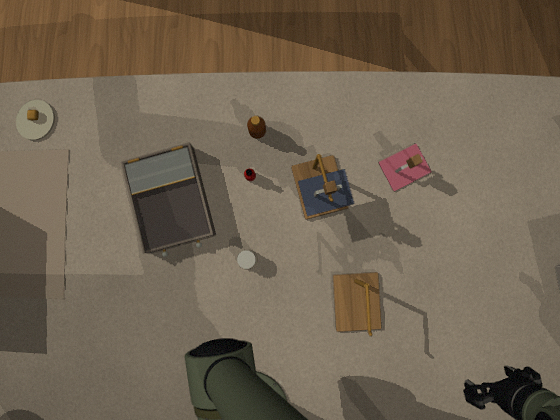

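View pics/a_wrist.png

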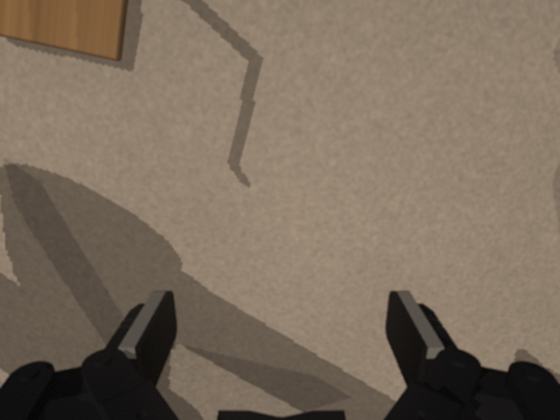

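The panel hangs on the far hook (top ≈ (325,190)). The organiser is at (168,198), with the flap on its far side. The pink decoy is at (405,168) and the empty near stand at (358,302). Next I'll zoom in to measure.

```bash
cat > h.py <<'E'
import numpy as np,cv2
from scipy.spatial.transform import Rotation as R
from scipy.optimize import least_squares
def prep(m):
    return m['K'],m['k1'],np.array(m['position']),R.from_euler('xyz',m['rotation']).as_matrix()
def proj(m,P):
    K,k1,c,Rm=prep(m); q=(np.atleast_2d(P)-c)@Rm
    s=np.c_[q[:,0]/-q[:,2],-q[:,1]/-q[:,2]]; r2=(s**2).sum(1,keepdims=True); s=s*(1+k1*r2)
    return s@K[:2,:2].T+K[:2,2]
def ray(m,uv):
    K,k1,c,Rm=prep(m)
    d=np.array([k1,0,0,0],float)
    s=cv2.undistortPoints(np.array([[uv]],float),K,d).ravel()
    v=Rm@np.array([s[0],-s[1],-1]); return c,v/np.linalg.norm(v)
def onz(m,uv,z):
    c,v=ray(m,uv); return c+v*(z-c[2])/v[2]
def tri(obs):
    A=np.zeros((3,3));b=np.zeros(3);L=[]
    for m,uv in obs:
        c,v=ray(m,uv);P=np.eye(3)-np.outer(v,v);A+=P;b+=P@c;L.append((c,P))
    X=np.linalg.solve(A,b); return X,[np.linalg.norm(P@(X-c)) for c,P in L]
E
python3 - <<'E'
import cv2
a=cv2.imread('pics/a_top.png'); s=cv2.imread('pics/a_scene.png')
def z(im,x,y,w,h,f,n): cv2.imwrite(n,cv2.resize(im[y:y+h,x:x+w],None,fx=f,fy=f,interpolation=cv2.INTER_CUBIC))
z(a,280,140,90,90,6,'pics/z1.png'); z(a,115,135,110,125,4.8,'pics/z2.png')
z(s,180,190,110,140,4.2,'pics/z3.png'); z(s,335,215,150,100,5,'pics/z4.png')
E
```

```text
(no output)
```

View pics/z1.png

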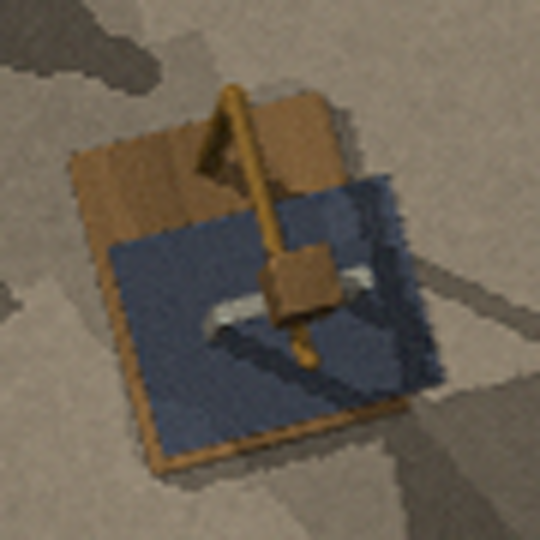

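View pics/z2.png

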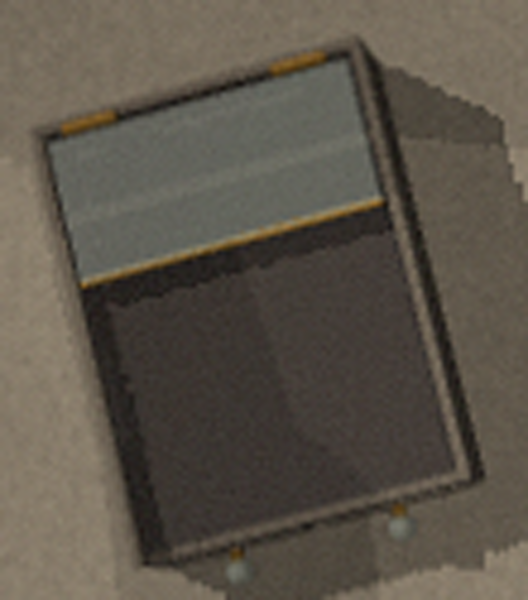

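View pics/z3.png

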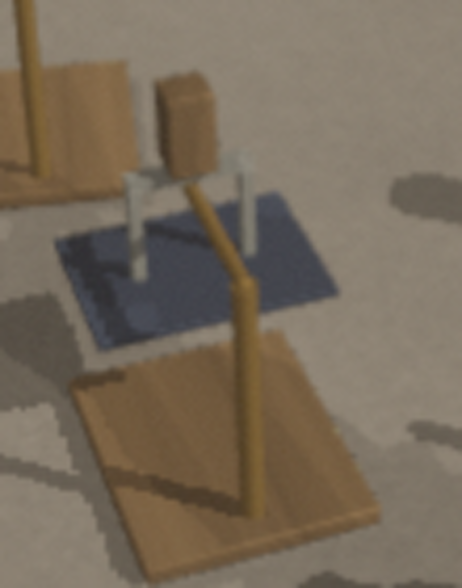

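View pics/z4.png

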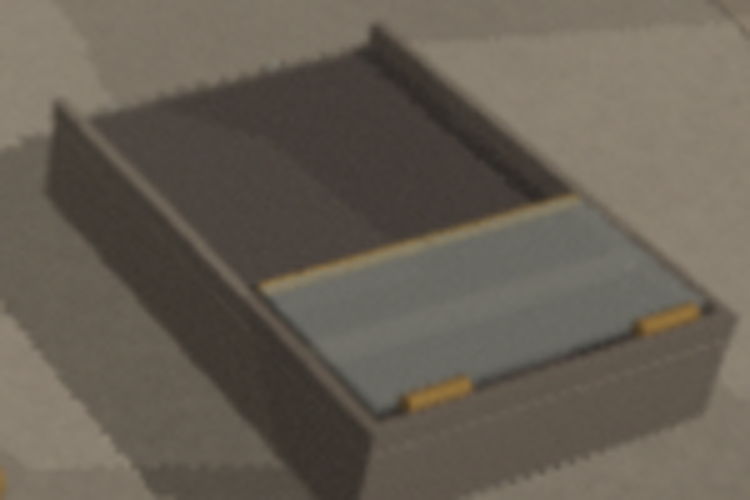

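```bash
cat > fit.py <<'E'
from h import *
from bench import imaging
T=imaging.camera_model('top');S=imaging.camera_model('scene')
z1=lambda x,y:(280+(x+.5)/6-.5,140+(y+.5)/6-.5)
z2=lambda x,y:(115+(x+.5)/4.8-.5,135+(y+.5)/4.8-.5)
z3=lambda x,y:(180+(x+.5)/4.2-.5,190+(y+.5)/4.2-.5)
z4=lambda x,y:(335+(x+.5)/5-.5,215+(y+.5)/5-.5)
def fit(obs,x0):
    f=lambda p:np.concatenate([proj(m,np.array([p[0],p[1],p[2]])+R.from_euler('z',p[3]).apply(P))[0]-uv for m,P,uv in obs])
    s=least_squares(f,x0,loss='soft_l1'); print(s.x, 'deg',np.degrees(s.x[3])); print(f(s.x).reshape(-1,2).round(1).tolist())
    return s.x
# panel frame: origin underside
pan=[(T,(45,60,5),z1(110,245)),(T,(45,-60,5),z1(388,177)),(T,(-45,-60,5),z1(443,382)),(T,(-45,60,5),z1(163,455)),
# scene: camera looks to -x ; right = +y
(S,(-45,-60,5),z3(55,240)),(S,(-45,60,5),z3(280,193)),(S,(45,60,5),z3(340,293)),(S,(45,-60,5),z3(100,350)),
(S,(-12,-12,107),z3(157,83)),(S,(-12,12,107),z3(205,72)),(S,(12,12,107),z3(217,90)),(S,(12,-12,107),z3(167,98)),
(T,(12,12,107),z1(260,262)),(T,(12,-12,107),z1(328,243)),(T,(-12,-12,107),z1(342,290)),(T,(-12,12,107),z1(278,315))]
print('panel');fit(pan,[480,-200,99,0.2])
print(tri([(T,z1(300,279)),(S,z3(187,86))]),'knob top z')
tray=[(T,(0,86,14),z2(83,287)),(T,(0,-86,14),z2(384,204)),(S,(0,-86,14),z4(262,290)),(S,(0,86,14),z4(580,199)),
(T,(-155,89,0),z2(170,552)),(T,(-155,-89,12),z2(457,470))]
print('tray');fit(tray,[500,200,45,0.2])
E
python3 fit.py
```

```text
panel
[ 5.66575449e+02 -2.00334951e+02  9.74256226e+01  2.43539796e-01] deg 13.953802467064405
[[-0.4, -0.1], [0.2, -0.6], [0.6, 0.3], [0.0, 0.2], [0.2, -0.0], [0.7, -0.2], [0.7, -0.3], [0.1, -0.7], [-0.4, -0.5], [-0.1, -0.1], [0.7, 1.6], [0.6, 2.0], [1.1, -1.0], [0.2, -0.5], [0.6, 2.1], [0.9, 0.5]]
(array([ 566.36616629, -199.20486592,  205.63072696]), [np.float64(1.2659341958177426), np.float64(1.2659341958177797)]) knob top z
tray
[5.94160042e+02 2.16894113e+02 4.34606886e+01 2.69138149e-01] deg 15.420480058219258
[[-0.0, -0.5], [-0.1, -1.3], [0.1, 0.4], [-0.4, -0.1], [-3.3, 1.9], [1.2, 0.5]]
```

```bash
python3 - <<'E' | tail -n +1
from fit import *
for n,uv,z in [('jar',(247,258),45),('varn',(250,173),65),('perf',(257,121),100),('near rod a',(362,279),154),('near rod b',(371,334),154),('nearfoot',(334,275),12),('nearfoot',(380,272),12),('nearfoot',(383,331),12),('hookpost',z1(232,90),154),('hooktip',z1(308,360),165)]:
    print(n,onz(T,uv,z).round(0))
from bench import solve_ik
import math
for p,y in [((566.5,-200,280),.2435),((566.5,-200,168),.2435),((475,-223,190),.2435),((475,-223,260),.2435),((530,200,260),.269),((570,210,112),.269),((480,185,200),.269)]:
    print(p,solve_ik(p,[math.pi,0,y]))
E
```

```text
panel
[ 5.66575449e+02 -2.00334951e+02  9.74256226e+01  2.43539796e-01] deg 13.953802467064405
[[-0.4, -0.1], [0.2, -0.6], [0.6, 0.3], [0.0, 0.2], [0.2, -0.0], [0.7, -0.2], [0.7, -0.3], [0.1, -0.7], [-0.4, -0.5], [-0.1, -0.1], [0.7, 1.6], [0.6, 2.0], [1.1, -1.0], [0.2, -0.5], [0.6, 2.1], [0.9, 0.5]]
(array([ 566.36616629, -199.20486592,  205.63072696]), [np.float64(1.2659341958177426), np.float64(1.2659341958177797)]) knob top z
tray
[5.94160042e+02 2.16894113e+02 4.34606886e+01 2.69138149e-01] deg 15.420480058219258
[[-0.0, -0.5], [-0.1, -1.3], [0.1, 0.4], [-0.4, -0.1], [-3.3, 1.9], [1.2, 0.5]]
jar [404.  -2.  45.]
varn [622. -11.  65.]
perf [748. -31. 100.]
near rod a [ 357. -276.  154.]
near rod b [ 231. -295.  154.]
nearfoot [ 357. -229.   12.]
nearfoot [ 364. -351.   12.]
nearfoot [ 209. -357.   12.]
hookpost [ 649. -179.  154.]
hooktip [ 541. -205.  165.]
(566.5, -200, 280) [-0.46220333  0.38694241  0.11480256  1.29865647  0.          2.43588932]
(566.5, -200, 168) [-0.46220333  0.43711232 -0.09396207  1.03972194  0.          2.43588932]
(475, -223, 190) [-0.57965316  0.28231674 -0.26459657  1.02388301  0.          2.3184395 ]
(475, -223, 260) [-0.57965316  0.24337056 -0.1360746   1.19135117  0.          2.3184395 ]
(530, 200, 260) [ 0.23054338  0.32419146 -0.02595274  1.22065212  0.          3.10313603]
(570, 210, 112) [ 0.23153047  0.49320719 -0.1544076   0.92318154  0.          3.10412312]
(480, 185, 200) [ 0.22430444  0.25629621 -0.2735579   1.04094222  0.          3.09689709]
```

```bash
python3 - <<'E'
from bench import bot,imaging
import cv2,math,json
p=math.pi
bot.move_ptp([566.5,-200,290],[p,0,.2435-p]); 
def cap(n):
    m=imaging.camera_model('wrist'); im=imaging.capture('wrist'); cv2.imwrite(f'pics/{n}.png',im)
    json.dump({k:(v.tolist() if hasattr(v,'tolist') else v) for k,v in m.items()},open(f'pics/{n}.json','w'))
cap('w1')
s=bot.get_state();print(s['t'],s['tcp_pos'],s['orientation'],s['qpos'],s['contact_force'])
E
```

```text
2.1417 [ 566.07980376 -200.75721193  289.76639099] [ 3.14150252e+00 -4.49119674e-04 -2.89970684e+00] [-4.63527213e-01  3.85310954e-01  1.36638367e-01  1.32252411e+00
 -2.22560269e-04 -7.05412966e-01] [-0.35367552  0.22610906 -0.26742061]
```

View pics/w1.png

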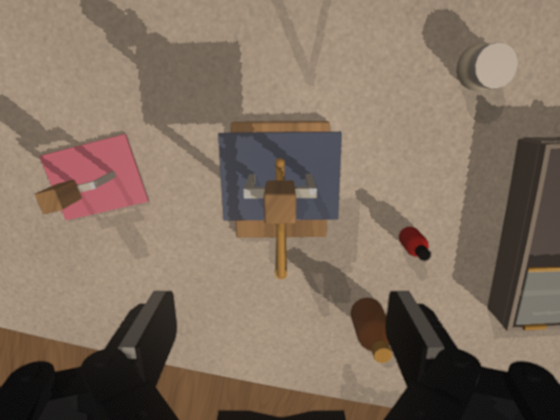

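Wrist view: the knob is at (280,200), in line with the jaw centre column (280), and the panel corners are at (219,132), (341,131), (339,220) and (222,220). The right-hand finger would pass near the perfume's image, but the perfume stands about 250 mm away. I'll refine the pose by adding this view to the fit.

```bash
cat > fit2.py <<'E'
from fit import *
import json
def ld(n):
    m=json.load(open(f'pics/{n}.json'));return {k:(np.array(v) if isinstance(v,list) else v) for k,v in m.items()}
W=ld('w1')
E
python3 - <<'E'|tail -4
from fit2 import *
w=[(W,(-45,60,5),(340.5,131.5)),(W,(-45,-60,5),(219.5,133)),(W,(45,-60,5),(222,220)),(W,(45,60,5),(339,220))]
print();fit(pan+w,[566,-200,98,.24]);fit(w,[566,-200,98,.24])
E
python3 -c "
import cv2
a=cv2.imread('pics/w1.png')[120:290,200:360];cv2.imwrite('pics/z5.png',cv2.resize(a,None,fx=3.5,fy=3.5,interpolation=2))"
```

```text
[ 5.67802591e+02 -2.00189413e+02  9.82031547e+01  2.46736341e-01] deg 14.13695099230099
[[-0.4, -0.5], [0.1, -1.2], [0.6, -0.3], [0.1, -0.3], [0.2, 0.1], [0.7, -0.2], [0.9, -0.3], [0.3, -0.5], [-0.3, -0.5], [0.0, -0.1], [0.8, 1.6], [0.7, 2.0], [1.0, -1.6], [0.1, -1.1], [0.6, 1.4], [0.8, -0.0], [1.9, -0.1], [-1.8, -1.0], [0.7, 0.1], [-0.7, -0.4]]
[ 5.68757030e+02 -1.99979611e+02  9.55630754e+01  2.48714913e-01] deg 14.250314836805336
[[1.3, 0.5], [-1.4, -0.2], [1.1, 0.2], [-1.0, -0.5]]
```

View pics/z5.png

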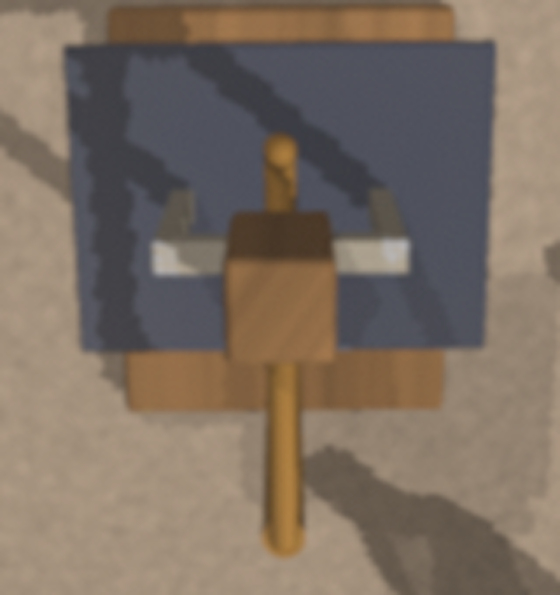

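```bash
cat > u.py <<'E'
from bench import bot,imaging
import cv2,math,json,numpy as np
p=math.pi
def cap(n,c='wrist'):
    m=imaging.camera_model(c); im=imaging.capture(c); cv2.imwrite(f'pics/{n}.png',im)
    json.dump({k:(v.tolist() if hasattr(v,'tolist') else v) for k,v in m.items()},open(f'pics/{n}.json','w'))
def st():
    s=bot.get_state();print(round(s['t'],2),s['tcp_pos'].round(1),s['orientation'].round(3),s['contact_force'].round(1),s['wrist_torque'].round(2),round(s['opening'],3));return s
E
python3 - <<'E'
from u import *
bot.movel([567.5,-200,168],[p,0,.246-p],max_speed=100,threshold=6); st()
bot.grip(0.0,50); st()
cap('w2')
cap('t2','top')
E
```

```text
3.51 [ 568.  -200.2  168.7] [-3.141e+00  1.000e-03 -2.896e+00] [ 0.1 -0.2 -0.7] [-0.    0.03  0.08] 0.999
4.28 [ 568.  -200.3  168.8] [-3.140e+00  1.000e-03 -2.896e+00] [-0.2  0.4  6. ] [0.06 0.   0.  ] 0.004
```

View pics/w2.png

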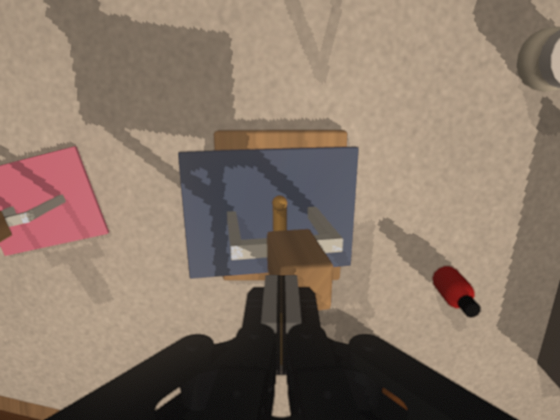

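```bash
python3 -c "
import cv2
a=cv2.imread('pics/w2.png')[130:330,170:370];cv2.imwrite('pics/z6.png',cv2.resize(a,None,fx=3,fy=3,interpolation=2))
a=cv2.imread('pics/t2.png')[130:240,270:390];cv2.imwrite('pics/z7.png',cv2.resize(a,None,fx=5,fy=5,interpolation=2))"
```

```text
(no output)
```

View pics/z6.png

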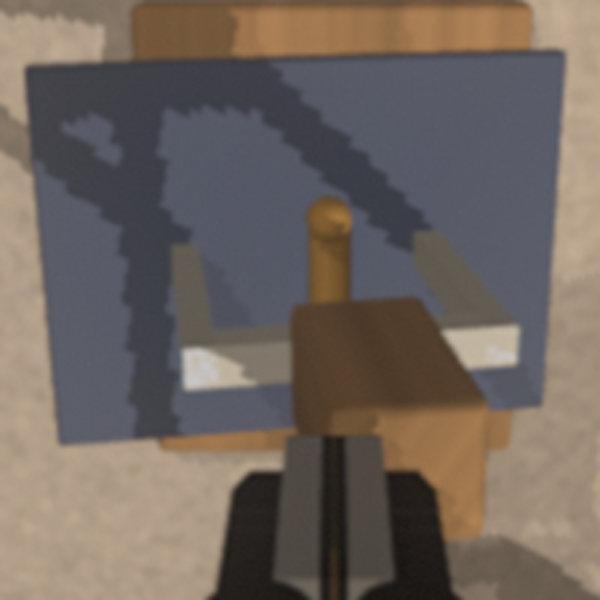

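View pics/z7.png

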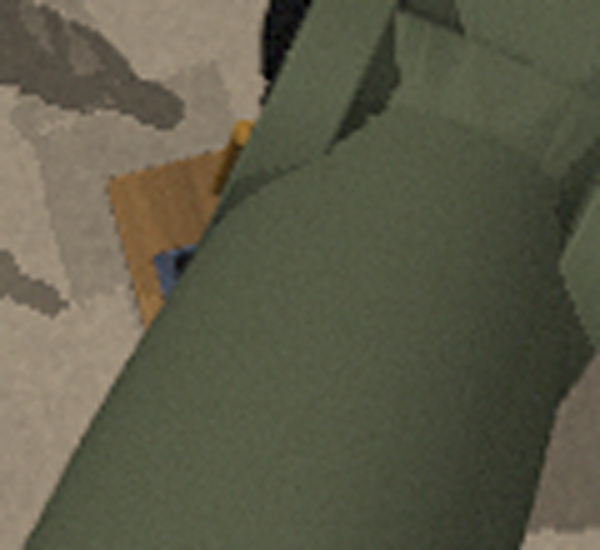

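```bash
python3 - <<'E'|tail -12
from fit2 import *
W2=ld('w2');z6=lambda uv:((np.array(uv)-[170,130])*3).round(0)
print('cam',W2['position'],W2['rotation'])
print('tcp',z6(proj(W2,[568,-200.3,168.8])[0]), 'grasp',z6(proj(W2,[568,-200.3,187.8])[0]))
Rz=R.from_euler('z',.246)
for ro in (0,.15,.3):
  # roll about hook at crossbar underside (z=55 local)
  for P in [(-12,-12,107),(-12,12,107),(12,12,107),(12,-12,107),(-12,-12,63),(-12,12,63),(-45,60,5),(-45,-60,5)]:
    q=R.from_euler('x',ro).apply(np.array(P)-[0,0,55])+[0,0,55]
    print(ro,P,z6(proj(W2,Rz.apply(q)+[567.8,-200.2,98.5])[0])) if ro==0 else 0
E
```

```text
[5.94160042e+02 2.16894113e+02 4.34606886e+01 2.69138149e-01] deg 15.420480058219258
[[-0.0, -0.5], [-0.1, -1.3], [0.1, 0.4], [-0.4, -0.1], [-3.3, 1.9], [1.2, 0.5]]
cam [ 486.85044533 -219.90804528  347.89473041] [-3.34477997e-01  1.11548305e-03  1.81671477e+00]
tcp [329. 375.] grasp [329. 425.]
0 (-12, -12, 107) [244. 406.]
0 (-12, 12, 107) [415. 406.]
0 (12, 12, 107) [411. 552.]
0 (12, -12, 107) [249. 552.]
0 (-12, -12, 63) [263. 295.]
0 (-12, 12, 63) [398. 295.]
0 (-45, 60, 5) [607.  58.]
0 (-45, -60, 5) [56. 58.]
```

```bash
python3 - <<'E'|tail -12
from fit2 import *
W2=ld('w2')
Rz=R.from_euler('z',.246)
for name,Wm,tcp in (('w1',W,[566.08,-200.76,289.77]),('w2',W2,[568,-200.3,168.8])):
  for up in (0,13,19,30,40):
    for x in (-11,11):
      print(name,up,x,[proj(Wm,np.array(tcp)+Rz.apply([x,y,up]))[0].round(0).tolist() for y in ((-42,42) if name=='w1' else (-6,6))])
E
```

```text
w1 40 -11 [[178.0, 271.0], [380.0, 271.0]]
w1 40 11 [[183.0, 316.0], [375.0, 316.0]]
w2 0 -11 [[268.0, 235.0], [291.0, 235.0]]
w2 0 11 [[269.0, 274.0], [291.0, 274.0]]
w2 13 -11 [[267.0, 246.0], [292.0, 246.0]]
w2 13 11 [[268.0, 286.0], [292.0, 286.0]]
w2 19 -11 [[267.0, 251.0], [292.0, 251.0]]
w2 19 11 [[267.0, 292.0], [292.0, 292.0]]
w2 30 -11 [[266.0, 261.0], [293.0, 261.0]]
w2 30 11 [[267.0, 304.0], [293.0, 304.0]]
w2 40 -11 [[265.0, 272.0], [294.0, 272.0]]
w2 40 11 [[266.0, 317.0], [293.0, 317.0]]
```

```bash
python3 - <<'E'|tail -3
from fit2 import *
for up in (0,13,50): print(up,proj(S,[151.3,-528.3,193.3+up])[0].round(0),proj(T,[151.3,-528.3,193.3+up])[0].round(0))
E
python3 - <<'E'
from u import *
cap('s2','scene'); a=cv2.imread('pics/a_scene.png')[60:160,30:150]; b=cv2.imread('pics/s2.png')[100:300,120:320]
cv2.imwrite('pics/z8.png',cv2.resize(a,None,fx=5,fy=5,interpolation=2));cv2.imwrite('pics/z9.png',cv2.resize(b,None,fx=3,fy=3,interpolation=2))
E
```

```text
0 [ 95. 140.] [476. 370.]
13 [ 94. 136.] [479. 371.]
50 [ 92. 123.] [487. 376.]
```

View pics/z8.png

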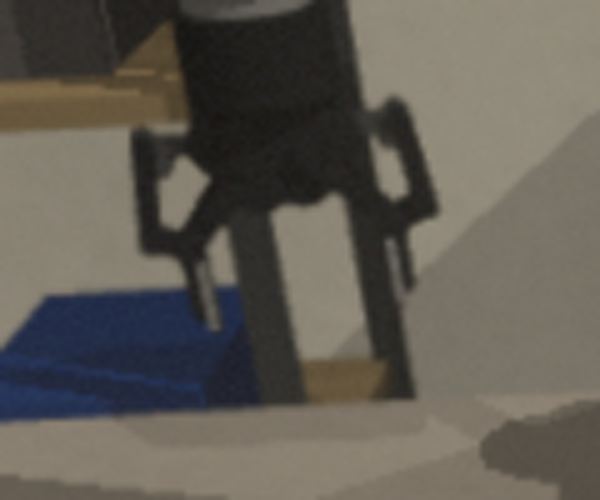

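View pics/z9.png

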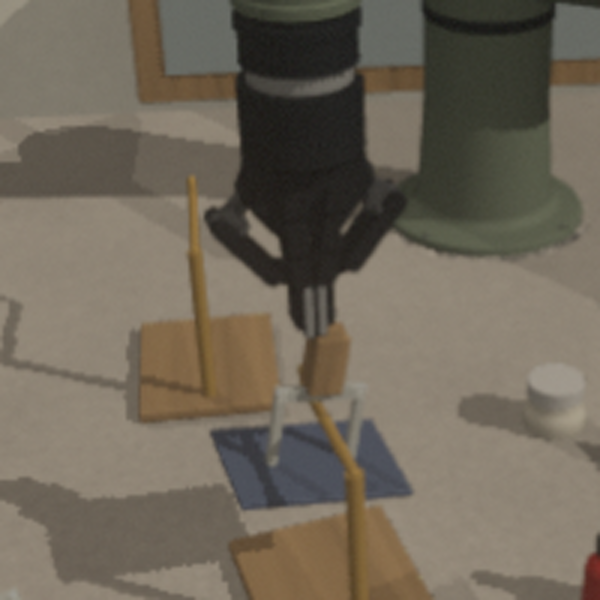

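Shut, the fingers rest on top of the knob, and in both the scene and wrist views the tips sit about 40–50 mm higher than the reported TCP. So the tool frame is off along z. I'll lift, then measure the real tip offset before trying again.

```bash
python3 - <<'E'
from u import *
bot.movel([568,-200.3,230],max_speed=150); bot.dwell(.3)
s=st(); cap('w3'); cap('s3','scene'); s=st()
b=cv2.imread('pics/s3.png')[60:260,130:330]
cv2.imwrite('pics/z10.png',cv2.resize(b,None,fx=3,fy=3,interpolation=2))
b=cv2.imread('pics/w3.png')[130:330,180:380]
cv2.imwrite('pics/z11.png',cv2.resize(b,None,fx=3,fy=3,interpolation=2))
E
```

```text
5.29 [ 567.5 -200.1  229. ] [ 3.140e+00 -1.000e-03 -2.896e+00] [-0.4 -1.2  0.7] [-0.01  0.02 -0.02] -0.002
5.39 [ 567.7 -200.2  229.5] [ 3.141e+00 -1.000e-03 -2.896e+00] [-0.6 -0.2 -0. ] [-0.03  0.03  0.02] 0.002
```

View pics/z10.png

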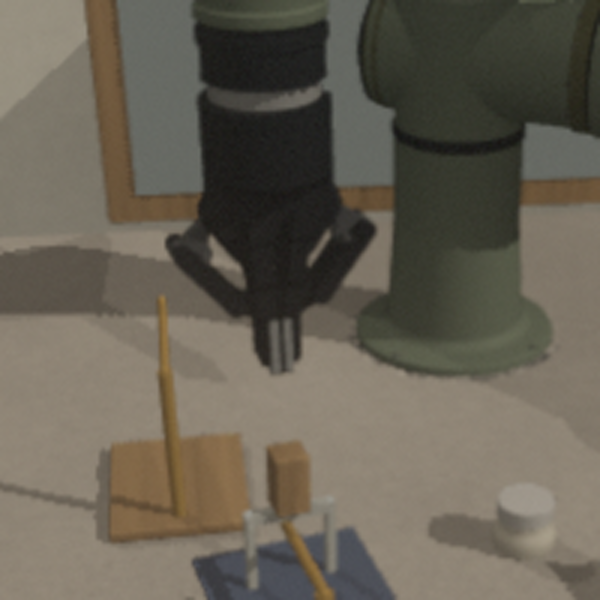

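View pics/z11.png

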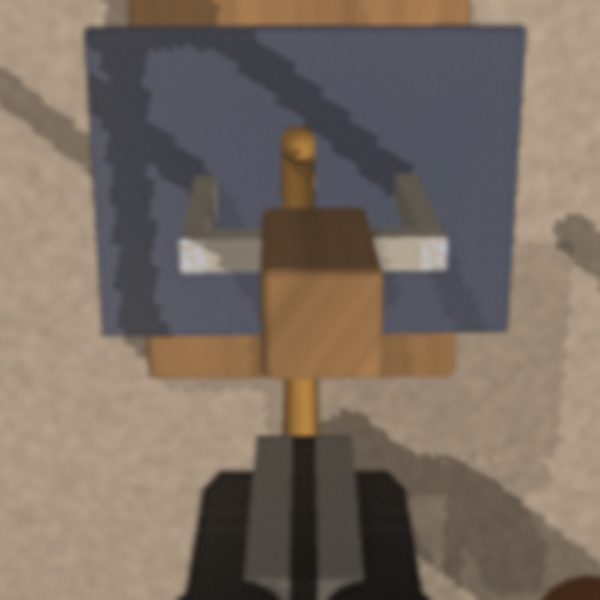

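```bash
python3 - <<'E'|tail -12
from fit2 import *
W3=ld('w3');Rz=R.from_euler('z',.246)
tcp=np.array([567.6,-200.2,229.3])
o1=np.array([281.3,275.5]);o2=np.array([224.2,183.8])
f=lambda p:np.r_[proj(W3,tcp+Rz.apply([p[0]-11,p[1],p[2]]))[0]-o1,proj(S,tcp+Rz.apply([p[0]+11,p[1],p[2]]))[0]-o2]
s=least_squares(f,[0,0,40]);print(s.x,s.fun)
w=[(W3,(-45,-60,5),(180+86/3,130+30/3)),(W3,(-45,60,5),(180+524/3,130+28/3)),(W3,(45,60,5),(180+507/3,130+330/3)),(W3,(45,-60,5),(180+104/3,130+335/3)),
(W3,(-12,-12,107),(180+262/3,130+271/3)),(W3,(-12,12,107),(180+380/3,130+271/3)),(W3,(12,12,107),(180+382/3,130+376/3)),(W3,(12,-12,107),(180+265/3,130+376/3))]
fit(w,[567,-200,98,.246])
E
```

```text
panel
[ 5.66575449e+02 -2.00334951e+02  9.74256226e+01  2.43539796e-01] deg 13.953802467064405
[[-0.4, -0.1], [0.2, -0.6], [0.6, 0.3], [0.0, 0.2], [0.2, -0.0], [0.7, -0.2], [0.7, -0.3], [0.1, -0.7], [-0.4, -0.5], [-0.1, -0.1], [0.7, 1.6], [0.6, 2.0], [1.1, -1.0], [0.2, -0.5], [0.6, 2.1], [0.9, 0.5]]
(array([ 566.36616629, -199.20486592,  205.63072696]), [np.float64(1.2659341958177426), np.float64(1.2659341958177797)]) knob top z
tray
[5.94160042e+02 2.16894113e+02 4.34606886e+01 2.69138149e-01] deg 15.420480058219258
[[-0.0, -0.5], [-0.1, -1.3], [0.1, 0.4], [-0.4, -0.1], [-3.3, 1.9], [1.2, 0.5]]
[ 0.97224824  0.80620261 41.25999547] [-0.18325418 -0.04322852  0.82934907 -0.14587529]
[ 5.68928192e+02 -1.95673548e+02  9.21510170e+01  2.54406444e-01] deg 14.576415514505008
[[2.8, 0.7], [2.3, 0.2], [2.4, 0.5], [3.5, -0.1], [-1.4, -1.3], [-0.2, -1.6], [-1.4, 0.3], [-1.5, 0.7]]
```

Measured: the fingertips sit about 40 mm short of the reported TCP along tool z, with lateral error under 1 mm. The panel hangs level again. I'll grasp with that 40 mm correction.

```bash
python3 - <<'E'
from u import *
bot.movel([568,-199.7,255],max_speed=200)
bot.grip(1.0); st()
hit=bot.movel([568,-199.7,127],max_speed=110,threshold=6); print(hit);st()
bot.grip(0.0,50); st()
cap('w4');cap('s4','scene')
b=cv2.imread('pics/s4.png')[130:330,130:330]
cv2.imwrite('pics/z12.png',cv2.resize(b,None,fx=3,fy=3,interpolation=2))
E
```

```text
6.45 [ 568.1 -199.7  255. ] [-3.142  0.    -2.896] [-0.1 -0.1  0.1] [ 0.03 -0.01 -0.05] 0.994
False
7.77 [ 568.6 -200.   127.8] [-3.141e+00  1.000e-03 -2.896e+00] [0.3 0.2 0.9] [0.01 0.02 0.04] 1.001
8.35 [ 568.2 -199.7  127.2] [-3.141  0.    -2.896] [ 0.  -0.6  1.5] [ 0.1  -0.03 -0.04] 0.276
```

View pics/w4.png

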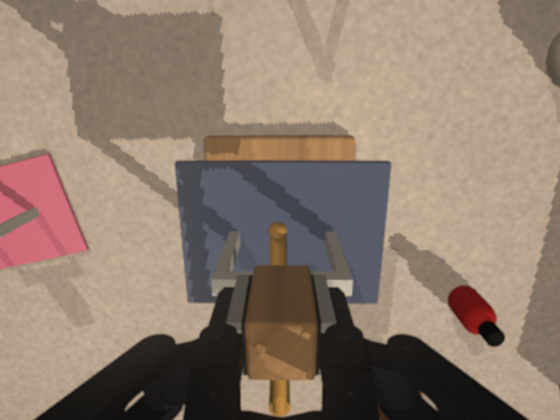

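View pics/z12.png

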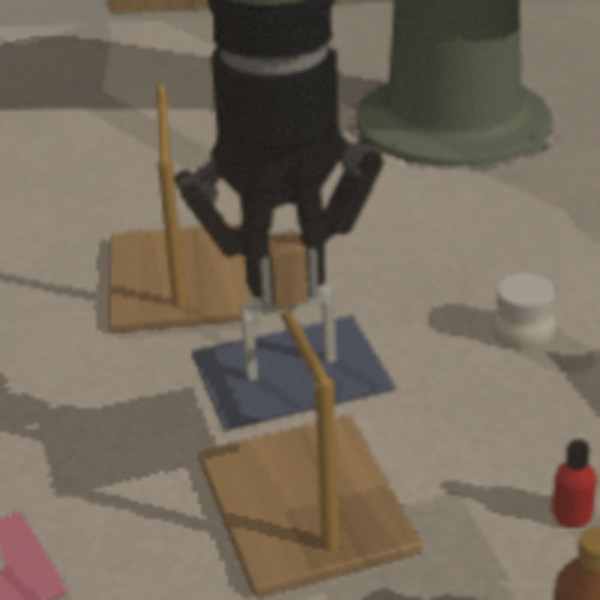

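```bash
python3 - <<'E'
from u import *
bot.movel([568.2,-199.7,152],max_speed=80); st()
bot.movel([478.2,-222.3,152],max_speed=120); st()
cap('s5','scene')
bot.movel([478.2,-222.3,235],max_speed=150); st()
bot.movel([505,192,200],[p,0,.269-p],max_speed=200); bot.dwell(.3);st()
cap('w6');cap('s6','scene');cap('t6','top')
E
```

```text
8.92 [ 568.4 -199.8  152.2] [-3.141  0.    -2.896] [-0.2  0.5 -1.5] [ 0.01  0.   -0.01] 0.276
9.84 [ 478.8 -222.4  152.1] [-3.141e+00  1.000e-03 -2.895e+00] [ 0.9 -0.2 -0.6] [-0.04 -0.06  0.  ] 0.276
10.59 [ 478.  -221.9  234.2] [ 3.141e+00 -1.000e-03 -2.895e+00] [-0.4  0.2 -0.6] [-0.02 -0.03  0.01] 0.276
13.12 [505.1 191.7 200. ] [-3.142  0.    -2.873] [-0.5  0.1 -1.6] [0.02 0.05 0.04] 0.274
```

View pics/s6.png

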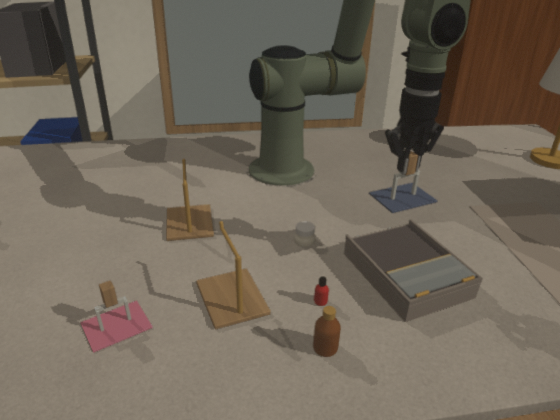

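View pics/w6.png

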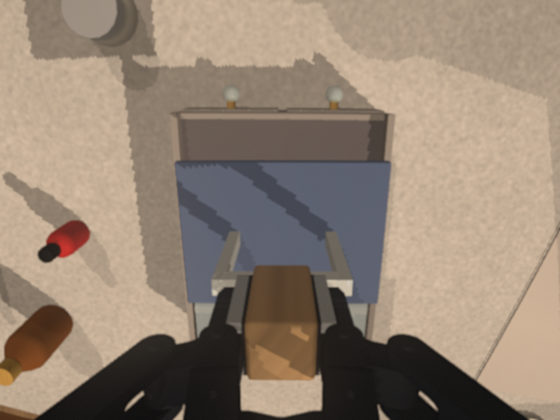

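View pics/t6.png

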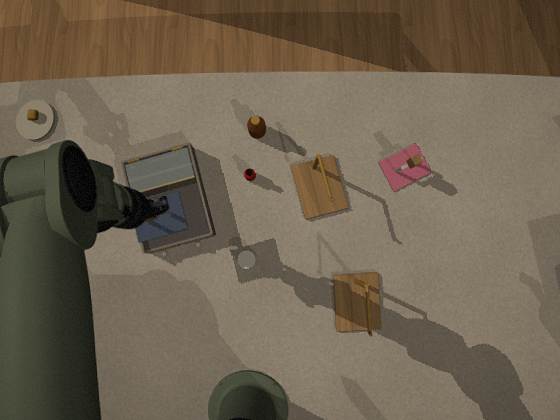

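The panel is held level and square above the tray: in the wrist view the panel spans columns 177–390 and the tray's front corners are at (172,111) and (393,112), so it is centred. I'll use this view to refine the tray pose.

```bash
python3 -c "
import cv2
a=cv2.imread('pics/w6.png')[70:350,150:420];cv2.imwrite('pics/z13.png',cv2.resize(a,None,fx=2.1,fy=2.1,interpolation=2))"
python3 - <<'E'|tail -6
from fit2 import *
W6=ld('w6')
for uv in [(183,111),(384,112),(183,120),(386,120)]:
  g=onz(W6,uv,45); print(uv,g.round(1),R.from_euler('z',-.269).apply(g-[594.16,216.9,45]).round(1))
fit(tray[:4]+[(W6,(-155,89,0),(384,111.5)),(W6,(-155,-89,0),(183,111))],[594,217,45,.269])
E
```

```text
(183, 111) [465.2  93.3  45. ] [-157.2  -84.9    0. ]
(384, 112) [419.7 261.8  45. ] [-156.3   89.6    0. ]
(183, 120) [472.7  94.8  45. ] [-149.5  -85.5    0. ]
(386, 120) [425.6 265.8  45. ] [-149.5   91.9    0. ]
[5.92011083e+02 2.18173953e+02 4.06053689e+01 2.64981223e-01] deg 15.182305716170639
[[-0.2, 0.3], [-0.4, -0.2], [0.0, 0.7], [-0.4, 0.4], [0.7, 0.1], [-0.7, -0.2]]
```

View pics/z13.png

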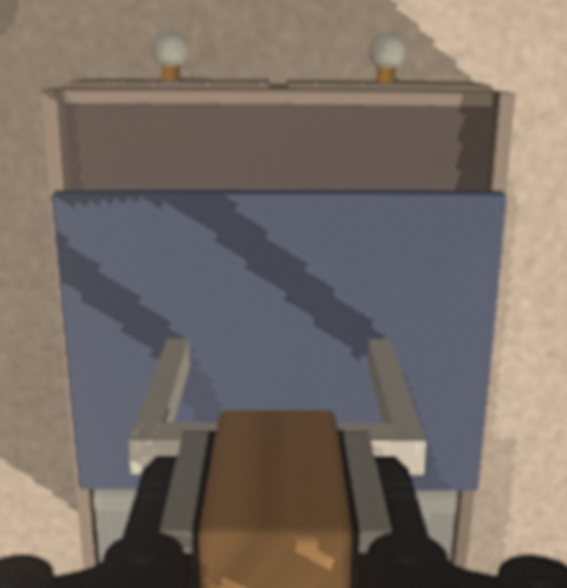

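```bash
cat >> u.py <<'E'
C=np.array([593.5,217.8]);Y=.267
def at(x,z,y=0): return [C[0]+x*math.cos(Y)-y*math.sin(Y),C[1]+x*math.sin(Y)+y*math.cos(Y),z]
E
python3 - <<'E'
from u import *
bot.movel(at(-82,84),[p,0,Y-p],max_speed=120); bot.dwell(.2);st()
print(bot.movel(at(-82,66),max_speed=20,threshold=3)); st()
cap('w7');cap('s7','scene')
b=cv2.imread('pics/s7.png')[180:330,320:490]
cv2.imwrite('pics/z14.png',cv2.resize(b,None,fx=3.8,fy=3.8,interpolation=2))
E
```

```text
14.59 [514.9 196.3  84.7] [-3.142e+00  1.000e-03 -2.875e+00] [-0.4 -0.5 -1.3] [-0.09  0.06 -0.  ] 0.272
True
15.18 [514.3 196.5  73.4] [ 3.141 -0.    -2.874] [0.2 1.  2.1] [ 0.04 -0.09  0.03] 0.272
```

View pics/w7.png

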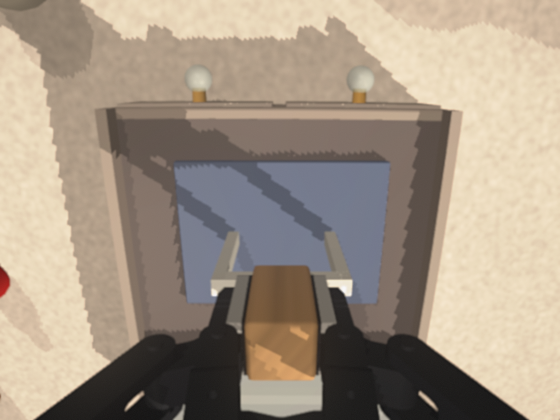

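View pics/z14.png

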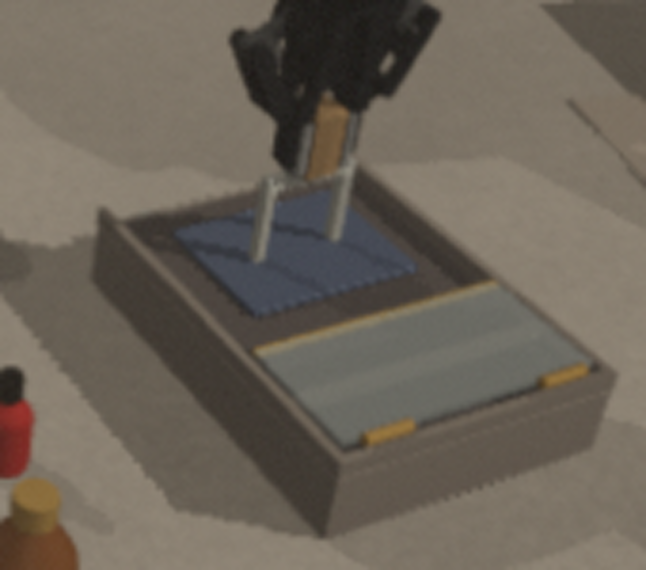

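Contact came at TCP z 73.4, which puts the floor at about 45 mm as predicted. The panel is centred (282 against the tray's mid column 281) and square, and the flap is shut. Next: slide it under with light pressure.

```bash
python3 - <<'E'
from u import *
bot.movel(at(-82,73.2),max_speed=20); bot.dwell(.2); st()
print(bot.movel(at(-48,73.2),max_speed=40,threshold=8)); st()
print(bot.movel(at(-22,73.2),max_speed=25,threshold=8)); st()
cap('w8');cap('s8','scene')
b=cv2.imread('pics/s8.png')[180:330,320:490]
cv2.imwrite('pics/z15.png',cv2.resize(b,None,fx=3.8,fy=3.8,interpolation=2))
E
```

```text
15.72 [514.4 196.5  73.5] [ 3.140e+00 -1.000e-03 -2.874e+00] [-1.2  2.   5.4] [ 0.16  0.19 -0.1 ] 0.275
False
16.73 [546.8 204.8  73.4] [ 3.142e+00 -2.000e-03 -2.875e+00] [-2.5 -0.4  6.8] [-0.26  0.37 -0.07] 0.273
False
17.92 [571.7 211.6  73.5] [ 3.142e+00 -3.000e-03 -2.875e+00] [-2.9  0.1  5.8] [-0.31  0.49 -0.12] 0.273
```

View pics/w8.png

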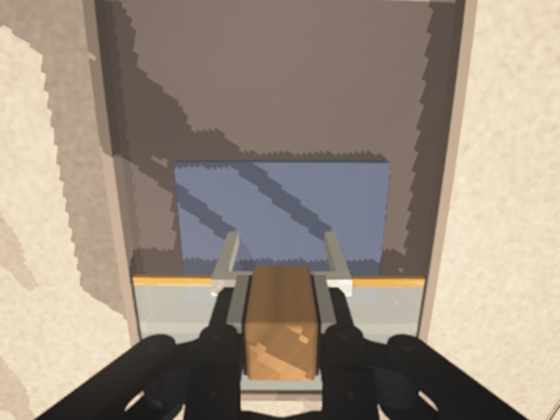

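View pics/z15.png

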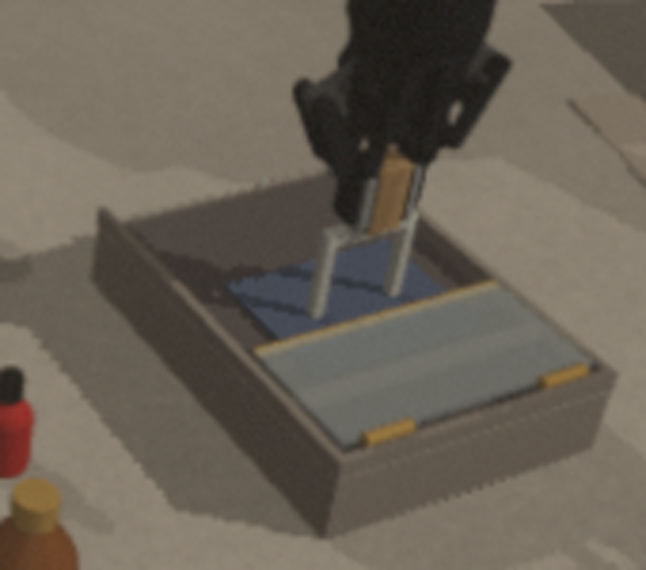

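```bash
python3 - <<'E'|tail -5
from fit2 import *
W8=ld('w8');r=R.from_euler('z',-.267)
a=[r.apply(onz(W8,u,50)) for u in [(176,161.5),(388,161.5)]]
b=[r.apply(onz(W8,u,59)) for u in [(135,277),(424,278.5)]]
print(np.round(a,1),np.round(b,1)); print('panel centre rel strip', (np.mean(a,0)[0]+45)-np.mean(b,0)[0], np.mean(a,0)[1]-np.mean(b,0)[1])
E
```

```text
[[-0.0, -0.5], [-0.1, -1.3], [0.1, 0.4], [-0.4, -0.1], [-3.3, 1.9], [1.2, 0.5]]
[[562.   -3.6  50. ]
 [562.1 112.6  50. ]] [[628.3 -31.6  59. ]
 [629.3 137.9  59. ]]
panel centre rel strip -21.76237122940654 1.396731348959193
```

Measured: panel centre 21.8 mm before the flap edge, 1.4 mm off centre, square. Next, bring the press up to about 10 N.

```bash
python3 - <<'E'
from u import *
z=73.2
for i in range(6):
    bot.dwell(.4); f=np.mean([bot.get_state()['contact_force'][2] for _ in range(1)])
    s=st()
    if s['contact_force'][2]>8.5: break
    z-=.2; bot.movel(at(-22,z),max_speed=10)
for _ in range(5): bot.dwell(.3); st()
cap('w9');cap('s9','scene')
b=cv2.imread('pics/s9.png')[180:330,320:490]
cv2.imwrite('pics/z16.png',cv2.resize(b,None,fx=3.8,fy=3.8,interpolation=2))
E
```

```text
18.42 [571.7 211.6  73.4] [ 3.142e+00 -3.000e-03 -2.875e+00] [-3.5  0.2  6.8] [-0.31  0.45 -0.17] 0.28
19.07 [571.6 211.6  73.4] [ 3.142e+00 -3.000e-03 -2.875e+00] [-3.6  0.4  6.8] [-0.3   0.59 -0.12] 0.275
19.72 [571.6 211.6  73.4] [ 3.142e+00 -3.000e-03 -2.875e+00] [-3.5  0.6  9.4] [-0.41  0.64 -0.15] 0.272
20.02 [571.6 211.7  73.4] [ 3.142e+00 -3.000e-03 -2.875e+00] [-4.8 -0.2  8.8] [-0.39  0.67 -0.16] 0.276
20.32 [571.6 211.6  73.4] [ 3.142e+00 -3.000e-03 -2.875e+00] [-3.8  0.4  9.2] [-0.31  0.65 -0.13] 0.274
20.62 [571.7 211.7  73.4] [-3.142e+00 -3.000e-03 -2.875e+00] [-4.1  0.6  8.5] [-0.36  0.66 -0.12] 0.275
20.92 [571.6 211.7  73.4] [ 3.142e+00 -3.000e-03 -2.875e+00] [-4.9  0.2  8.7] [-0.34  0.65 -0.16] 0.275
21.22 [571.6 211.7  73.4] [ 3.142e+00 -3.000e-03 -2.875e+00] [-4.1 -0.8  8.3] [-0.37  0.68 -0.14] 0.277
```

View pics/z16.png

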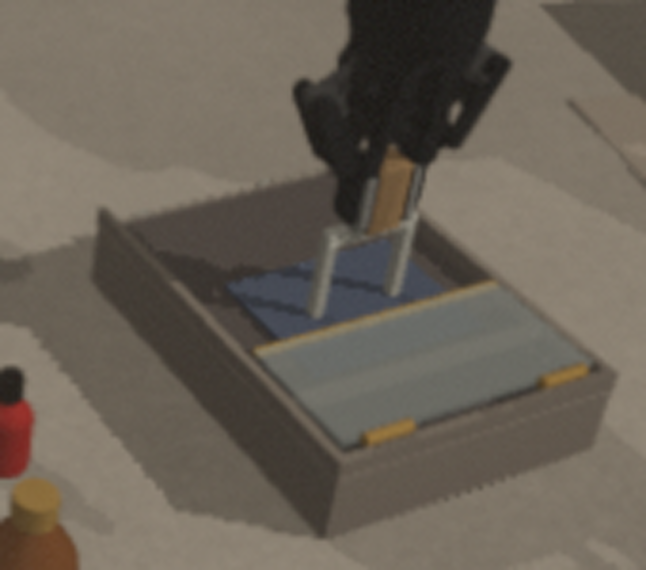

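View pics/w9.png

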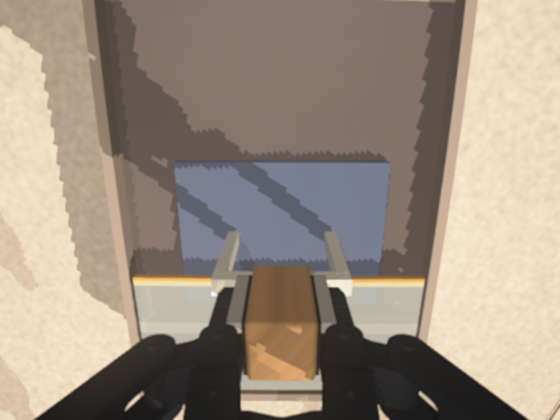

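```bash
python3 - <<'E'
from u import *
st(); bot.sign_off()
E
```

```text
21.32 [571.7 211.7  73.4] [ 3.142e+00 -3.000e-03 -2.875e+00] [-4.6 -0.1  8.9] [-0.38  0.62 -0.19] 0.275
the job is handed in; nothing more can be done
```

I lifted the panel off the far hook by its knob, laid it in the tray, slid one long edge under the closed flap and handed in at 21.3 s, still gripping and pressing.

**First grasp failed:** I trusted the reported tool position and the fingers closed on top of the knob, briefly rocking the panel on its hook. The pictures showed the real fingertips about 40 mm short of the reported TCP. With that correction the second grasp held, at opening 0.275 (about 23 mm on the 24 mm knob).

**Last checks:**
- **Position:** the panel centre is about 22 mm before the flap edge, so the edge is tucked about 23 mm. It is about 1.4 mm off centre and square by eye in the wrist view. That view measured the board about 116 mm wide instead of 120 mm, so the position is only good to a few millimetres.
- **Height:** the panel lies on the floor at the expected height of about 45 mm.
- **Press:** the tool reads a steady 8.3–9.4 N upward. Allowing for the panel's weight, that is about 10 N on the floor. It also carries about 4 N sideways from friction in the slide.
- **Flap:** it looks closed in the last pictures; I did not measure its angle.
- **Bystanders:** none of my moves went near the jar or bottles, and they looked unmoved in the pictures taken on the way. I did not measure them again at the end.

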